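# Fetch spilled sample tubes from under the reagent shelf with the scoop

### The arm

A 7-joint arm with a two-finger parallel gripper is mounted at the origin on the work surface. World frame = base frame: x ahead of the robot, y to its left, z up, the work surface at z = 0. Lengths are in m, angles in rad, forces in N, time in s.
With the tool pointing down it reaches from about 0.35 to 0.9 m from the base axis. Payload 19.9 kg.
Tool frame: the origin (TCP) lies between the finger pads; the fingertips stand 19 mm ahead of it and the grasp point (between the pads) is the TCP; z points along the fingers, y is the line along which they close (so a half turn about z gives the same grasp; the last joint's range is limited). The gripper opens to 94 mm and grips with 3 to 60 N. Pads are 16 mm wide; open, the fingers measure 119 mm over their backs; the gripper's body (75 mm by 177 mm) begins 78 mm behind the grasp point.
Start: joints at [-1.272, 0.417, -0.01, 1.614, 0.005, 1.111, -0.053], TCP at [0.208, 0.589, 0.224] pointing down, gripper open.
Joint ranges: [-2.81, 2.81], [-0.39, 2.02], [-1.27, 1.25], [0.06, 2.57], [-1.19, 4.33], [0.19, 2], [-2.82, 2.82]. Speed limits (rad/s): [1.89, 1.89, 2.39, 2.39, 3.01, 3.01, 3.01].

### API

Orientations are given as a 3x3 rotation matrix whose columns are the frame's x, y, z axes.
In Python, from rig import robot gives the robot as it stands. Calls block until the motion is done:
- robot.move_ptp(position, orientation): joint-space move of the TCP to a pose.
- robot.move_linear(position, velocity=0.15, frame=None, threshold=None): straight line of the TCP; frame=None keeps the orientation; velocity is the mean speed in m/s. With threshold (N) it stops when the force on the tool has changed by that much, and returns True; else False.
- robot.goto_joints(angles): joint-space move.
- robot.gripper_to(opening): finger opening in m; the grip force is fixed at half the most; returns when the fingers have stopped.
- robot.pause(seconds).
- robot.ik(position, orientation): joint angles nearest the present ones, or None.
- robot.get_state(): the state.
- robot.grab_frame(name): name is "scene" or "top" or "wrist"; returns the picture (384x512x3 uint8, red, green, blue); there is no depth.
- robot.camera_info(name): a dict with "fx", "fy", "cx", "cy" (pixels), "rvec" (rotation vector, rad) and "tvec" (3), from world to camera coordinates, as OpenCV has them. Camera axes: x right, y down, z forward; pixel columns grow to the right and rows downward; lengths in m; the calibration is good to about 2 mm. A picture is of the moment at which its call begins: read the wrist's pose just before it. camera_info takes no time and is no camera call; for the wrist camera it gives the pose at the moment of the call.
A pose or a line that the arm cannot do raises robot.PlanningError and nothing moves.
- robot.sign_off(): hands the job in; it is judged then, once.
The state is a dict: "time": time; "qpos": joint angles; "joint_vel": joint speeds; "effort": joint torques, N m; "ee_pos": TCP position; "tool_rot": TCP orientation; "force": force on the tool from outside, world axes, zero at the start; "moment": the same for the moment, N m; "opening": finger opening in m; "grasp_force": force on a finger pad.
Only numpy, scipy, OpenCV 4.12 (cv2) and the standard library are available. Lean on these libraries where they do the work, as an engineer would, in place of code of your own. Each camera call takes 0.05 s, during which the arm holds its last target. There are 200 camera calls.

### The job

Two capped sample tubes have rolled away under the low wire reagent shelf. Take the long-handled scoop from its stand, reach it in under the shelf without knocking the deck or disturbing the bottles on it, gather both tubes in its pan and tip them gently, from low down, into the grey tray; the tubes may be contaminated, so move them with the scoop alone and never touch them with the hand. Then lay the scoop back in both notches of its stand, the way it lay before, and let go.

Things in the scene. Friction and masses are not known exactly. Their poses are not given: they have to be found in the camera images.
- scoop_grip (a point): Grip point of the long-handled scoop (loose, 260 g), mid-height and mid-width of its handle. +x runs along the handle to the pan, z up. The handle is a straight level bar, 14 mm wide (y) and 20 mm high, from x = -130 to +115 mm (12 x 18 mm beyond +35): black sleeve behind, bare aluminium in front; a sloping neck leads to the pan. The scoop balances about x = +70 mm. It starts lying in the stand.
- scoop_pan (a point): Centre of the upper face of the scoop's pan floor, axes as scoop_grip, from which it lies 205 mm ahead and 48 mm down. The aluminium pan is open in front: back wall 40 mm behind this point, thin front lip 45 mm ahead; inner width 150 mm; flat floor 2 mm thick, so the underside is 50 mm below scoop_grip's level; walls 36 mm high at the back, 20 mm in front.
- stand: Scoop stand (fixed, grey): foot plate 210 x 100 mm and 6 mm thick with two uprights across it at x = -85 and +85 mm, each 8 mm thick, 50 mm wide and 90 mm high, with a notch in its top, 18 mm wide at the floor, its sides flaring to 34 mm. Origin at the centre of its underside. It is to the robot's left or right, the tray on the other side.
- stand_top (a point): Point midway between the stand's two notches, level with their floors, 62 mm above the bench. +x is the way the scoop points when it lies in the stand: its handle's underside then rests on both notch floors, scoop_grip above this point (within 10 mm along x) and 10 mm higher, the pan 22 mm clear of the bench.
- shelf_back (a point): Low wire reagent shelf (fixed, steel). This point is on the bench, at the middle of the inner face of the 24 mm high strip that closes the shelf's foot at the back; +x points from the shelf's open front to its back, z up. The open front is at x = -119 mm; like strips close the sides at y = -163 and +163 mm; a post 10 mm thick stands at each corner. The deck lies over it all.
- shelf_deck: The deck of the shelf: a grid of steel wires, 131 mm deep (x) and 340 mm wide (y), which one can see through but not reach through. Its origin is on the bench below its middle; its underside is 108 mm and its top 116 mm above the bench.
- tube_a_center (a point): Centre of one capped sample tube: white, yellow cap, 30 mm in diameter and 116 mm long, 25 to 50 g, lying on its side on the bench under the shelf, its axis (own y axis) roughly along the shelf's length. It rolls easily. This tube is the one nearer the back strip, at most 50 mm from it.
- tube_b_center (a point): Centre of the other tube, exactly alike, lying alongside the first on the side of the shelf's open front, 40 to 55 mm from it centre to centre and at most 15 mm out of line with it endways.
- tray: Grey plastic tray (fixed), open on top, 280 mm (x) by 220 mm (y) and 60 mm high outside, walls and floor 5 mm thick. Origin at the centre of its underside. Both tubes end in it.
- bottle_a: Larger glass bottle standing loose on the deck, 62 mm in diameter and 125 mm high; origin at the centre of its foot. To be left as it stands.
- bottle_b: Smaller glass bottle standing loose on the other end of the deck, 56 mm in diameter and 105 mm high; origin at the centre of its foot. To be left as it stands.

How it is judged:
By the outcome, as a careful person would: the job done as asked, in the order asked, and still so for the second after the job is handed in, with the robot touching nothing.
It also fails if it takes over 72 s, if anything falls off the work surface, if the arm or the gripper's body presses on something with over 40 N, if the wrist force passes 120 N, or if a joint passes its speed limit or range.

## Working session

There is one attempt and no reset: what is moved stays moved. The work goes in short steps, each a Python script; the robot and the scene stay as the last script left them, time stands still between calls to the robot, and variables do not carry over. Pictures are saved under pics/ and viewed, at most 13 in all, crops included, and the job is handed in when it is done.

```bash
mkdir -p pics; ls; python3 - <<'E'
from rig import robot
import cv2
for n in ("scene","top"):
    cv2.imwrite(f"pics/{n}0.png",robot.grab_frame(n)[:,:,::-1]); print(n,robot.camera_info(n))
a=cv2.imread("pics/scene0.png");b=cv2.imread("pics/top0.png")
s=robot.get_state();print(s["time"],s["ee_pos"],s["tool_rot"],s["opening"])
E
```

```text
pics
scene {'fx': 389.06992590066284, 'fy': 389.06992590066284, 'cx': 250.03423310935, 'cy': 187.28370665908483, 'rvec': array([ 1.76929717,  1.98022346, -0.62137666]), 'tvec': array([ 0.06007235, -0.41003886,  1.48014333])}
top {'fx': 362.4216206741546, 'fy': 362.4216206741546, 'cx': 251.60044119087976, 'cy': 194.7764213766541, 'rvec': array([ 2.18822772, -2.19360633,  0.00882759]), 'tvec': array([-8.91213706e-04,  5.73154658e-01,  1.07918321e+00])}
0.1 [0.20821565 0.58893918 0.22388994] [[-9.42815726e-01  3.33314301e-01 -2.89094766e-04]
 [ 3.33314412e-01  9.42815076e-01 -1.11185410e-03]
 [-9.80339667e-05 -1.14463298e-03 -9.99999340e-01]] 0.09394874124363536
```

View pics/scene0.png

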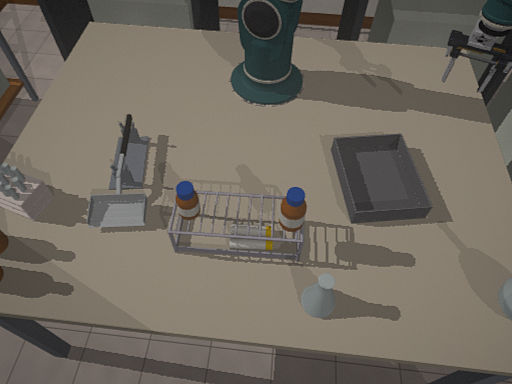

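View pics/top0.png

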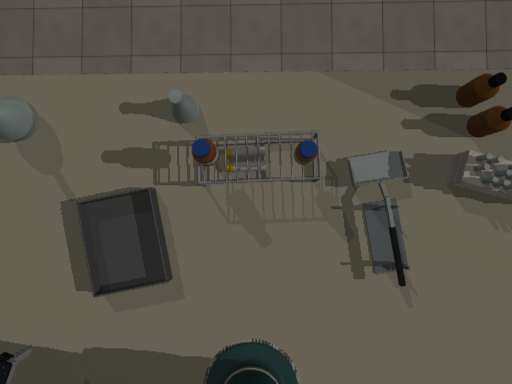

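Scene: shelf with its long side across y in the middle, open front towards the robot. In the top view the stand and scoop are on the right (about 385,235) and the tray on the left (about 125,240).

```bash
cat > h.py <<'E'
import numpy as np, cv2
from rig import robot
def cam(n,ci=None):
    ci=ci or robot.camera_info(n)
    R=cv2.Rodrigues(np.array(ci["rvec"]))[0]; t=np.array(ci["tvec"])
    K=np.array([[ci["fx"],0,ci["cx"]],[0,ci["fy"],ci["cy"]],[0,0,1]])
    return K,R,t
def ray(n,uv,c=None):
    K,R,t=c or cam(n); d=R.T@np.linalg.inv(K)@np.array([uv[0],uv[1],1.]); return -R.T@t,d/np.linalg.norm(d)
def onz(n,uv,z,c=None):
    o,d=ray(n,uv,c); return o+d*(z-o[2])/d[2]
def proj(n,P,c=None):
    K,R,t=c or cam(n); p=K@(R@np.array(P)+t); return p[:2]/p[2]
def tri(l):
    A=np.zeros((3,3));b=np.zeros(3)
    for o,d in l:
        M=np.eye(3)-np.outer(d,d);A+=M;b+=M@o
    return np.linalg.solve(A,b)
E
python3 - <<'E'
import cv2,numpy as np
b=cv2.imread("pics/top0.png");a=cv2.imread("pics/scene0.png")
def crop(im,x0,y0,w,h,k):
    c=cv2.resize(im[y0:y0+h,x0:x0+w],None,fx=k,fy=k,interpolation=cv2.INTER_CUBIC)
    for x in range((x0//20+1)*20,x0+w,20): cv2.putText(c,str(x),((x-x0)*k,8),0,.35,(0,0,255));cv2.line(c,((x-x0)*k,10),((x-x0)*k,16),(0,0,255))
    for y in range((y0//20+1)*20,y0+h,20): cv2.putText(c,str(y),(0,(y-y0)*k),0,.35,(0,0,255))
    return c
cv2.imwrite("pics/c1.png",crop(b,185,120,150,75,5))
cv2.imwrite("pics/c2.png",crop(b,325,140,100,150,4))
E
```

```text
(no output)
```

View pics/c1.png

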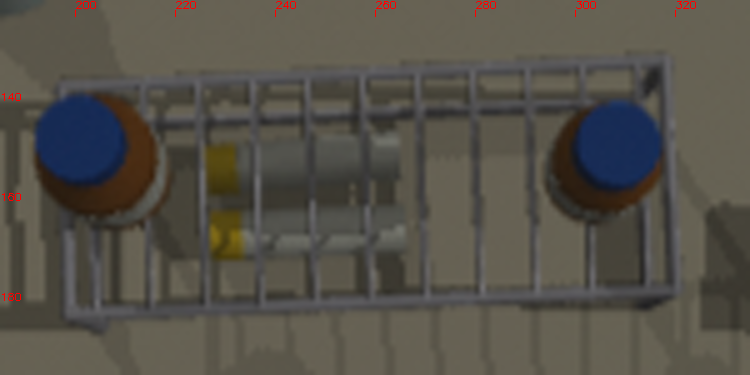

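View pics/c2.png

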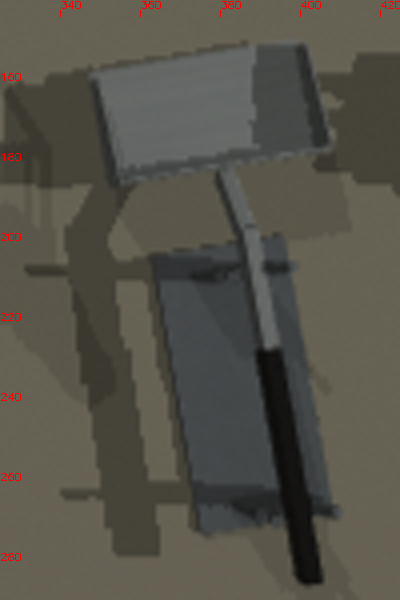

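Crop c1: deck corners at px (197.4,137.6), (318.6,132.4), (320.2,178.4) and (199,183.2). Tube A is centred at (245.5,152.6) and tube B at (246.4,166.4). Crop c2: the handle runs from its end at (402,285.5) through the sleeve edge at (392.5,227.5). The foot plate corners are (363,203.8), (395.5,198.8) and (375,273).

```bash
python3 - <<'E'
from h import *
np.set_printoptions(precision=4,suppress=True)
f=lambda u,z:onz("top",u,z)
D=np.array([f(u,.112) for u in [(197.4,137.6),(318.6,132.4),(320.2,178.4),(199,183.2)]]);print("deck",D[:,:2].tolist())
print("w",np.linalg.norm(D[0]-D[1]),np.linalg.norm(D[3]-D[2]),"d",np.linalg.norm(D[0]-D[3]),np.linalg.norm(D[1]-D[2]),"c",D.mean(0))
ax=D[0]+D[1]-D[2]-D[3];print("shelf yaw",np.arctan2(ax[1],ax[0]), "from width",[np.arctan2(*( (a-b)[[1,0]]))-np.pi/2 for a,b in((D[0],D[1]),(D[3],D[2]))])
for n,l in dict(A=[(226.2,153.8),(264.8,151.4)],B=[(227,167.2),(266,165.8)]).items():
    p=[f(u,.015) for u in l];print(n,p,np.mean(p,0),np.linalg.norm(p[0]-p[1]))
e,j=f((402,285.5),.082),f((392.5,227.5),.081);print("handle",e,j,np.linalg.norm(e-j),"yaw",np.arctan2((j-e)[1],(j-e)[0]))
P=[f(u,.006) for u in [(363,203.8),(395.5,198.8),(375,273)]];print("plate",P,np.linalg.norm(P[0]-P[1]),np.linalg.norm(P[0]-P[2]),"c",(P[1]+P[2])/2,"yaw",np.arctan2(*((P[0]-P[2])[[1,0]])))
T=[f(u,.06) for u in [(78,203),(152,188),(171,279),(96,295)]];print("tray",T,np.mean(T,0))
for n in "scene","top":print(n,-cam(n)[1].T@cam(n)[2])
ci=robot.camera_info("wrist");K,R,t=cam("wrist");s=robot.get_state();print("wristcam in tool",s["tool_rot"].T@(-R.T@t-s["ee_pos"]),s["tool_rot"].T@R.T,ci["fx"])
E
```

```text
deck [[0.7273122001639476, 0.1437240239479071], [0.7392087651869398, -0.1880273791365295], [0.6135394479369591, -0.1913002935185086], [0.6017346123392429, 0.13892657643391232]]
w 0.3319646392431559 0.3304378001713215 d 0.12566919298905746 0.12571192969097264 c [ 0.6704 -0.0242  0.112 ]
shelf yaw 0.032110198587581594 from width [np.float64(0.03584451928909127), np.float64(0.03573243753836963)]
A [array([0.6965, 0.0738, 0.015 ]), array([ 0.7031, -0.0423,  0.015 ])] [0.6998 0.0157 0.015 ] 0.11624999836199898
B [array([0.6561, 0.0713, 0.015 ]), array([ 0.6597, -0.0458,  0.015 ])] [0.6579 0.0128 0.015 ] 0.11714777755055283
handle [ 0.3197 -0.4177  0.082 ] [ 0.4788 -0.3946  0.081 ] 0.16082233147431998 yaw 0.1440975253814844
plate [array([ 0.5453, -0.3352,  0.006 ]), array([ 0.56  , -0.4316,  0.006 ]), array([ 0.34 , -0.368,  0.006])] 0.09750050494180017 0.2079156315506571 c [ 0.45   -0.3998  0.006 ] yaw 0.15819982441813427
tray [array([0.549 , 0.5002, 0.06  ]), array([0.5918, 0.2842, 0.06  ]), array([0.331 , 0.2275, 0.06  ]), array([0.2847, 0.444 , 0.06  ])] [0.4392 0.364  0.06  ]
scene [1.1906 0.0614 0.9701]
top [ 0.5355 -0.0311  1.0979]
wristcam in tool [ 0.0751 -0.0001 -0.1597] [[ 0.0019 -0.966  -0.2586]
 [ 1.      0.0017  0.0009]
 [-0.0005 -0.2586  0.966 ]] 265.35324149868694
```

```bash
cat >> h.py <<'E'
from scipy.spatial.transform import Rotation as Ro
G=0.025   # grasp point along the handle
def S(yaw,pitch=0): return Ro.from_euler("ZY",[yaw,-pitch]).as_matrix()   # pitch>0: nose up
def tool(yaw,pitch=0,m="B"):
    s=S(yaw,pitch); k=-1 if m=="B" else 1
    return np.column_stack([k*s[:,0],-k*s[:,1],-s[:,2]])
def tcp(p,yaw,pitch=0,local=(.25,0,-.05)):   # TCP so that scoop point `local` is at p
    return np.array(p)-S(yaw,pitch)@(np.array(local)-[G,0,0])
E
python3 - <<'E'
from h import *
np.set_printoptions(precision=2,suppress=True)
sb=np.array([.73,-.022,0]);sy=.036;ux=np.array([np.cos(sy),np.sin(sy),0]);uy=np.array([-ux[1],ux[0],0])
ty=.21;tx=np.array([np.cos(ty),np.sin(ty),0]);tc=np.array([.439,.364,0])
z=np.array([0,0,1])
for m in "AB":
    L=[("stand",np.array([.469,-.396,.072]),.15,0),("standhi",np.array([.469,-.396,.22]),.15,0)]
    for d,h,p in[(-.15,.003,0),(-.003,.003,0),(-.003,.02,.17),(-.15,.02,.17),(-.15,.15,.17)]: L.append((f"sh{d}{p}",tcp(sb+d*ux+.038*uy+h*z,sy,p),sy,p))
    for h,p in[(.12,.15),(.05,.15),(.03,0),(.02,-.15),(.02,-.35),(.02,-.5)]: L.append((f"tr{p}",tcp(tc+.01*tx+h*z,ty,p),ty,p))
    for n,P,y,p in L: print(m,n,P,robot.ik(P,tool(y,p,m)))
E
```

```text
A stand [ 0.47 -0.4   0.07] [-0.07  0.89  1.08  1.78 -0.9   1.06 -0.07]
A standhi [ 0.47 -0.4   0.22] [-0.09  0.63  1.08  1.67 -0.59  1.21 -0.28]
A sh-0.150 [0.35 0.   0.05] [-0.82  0.34  0.82  2.4  -0.47  0.56 -1.15]
A sh-0.0030 [0.5  0.01 0.05] [-0.64  0.55  0.71  2.07 -0.54  0.72 -1.12]
A sh-0.0030.17 [0.5  0.01 0.03] [-0.54  0.48  0.54  2.21 -0.62  0.41 -1.05]
A sh-0.150.17 [0.35 0.   0.03] [-0.7   0.29  0.65  2.54 -0.71  0.26 -0.93]
A sh-0.150.17 [0.35 0.   0.16] [-0.77 -0.16  0.62  2.43  0.18  0.68 -1.81]
A tr0.15 [0.22 0.32 0.14] [-1.54  0.06  0.43  2.33  0.15  0.66 -2.6 ]
A tr0.15 [0.22 0.32 0.07] [-1.59  0.25  0.5   2.39 -0.    0.44 -2.46]
A tr0 [0.23 0.32 0.08] [-1.46  0.26  0.48  2.3  -0.2   0.62 -2.19]
A tr-0.15 [0.24 0.32 0.1 ] [-1.36  0.29  0.49  2.19 -0.31  0.84 -2.02]
A tr-0.35 [0.26 0.33 0.14] [-1.25  0.37  0.51  2.02 -0.39  1.15 -1.88]
A tr-0.5 [0.28 0.33 0.17] [-1.18  0.45  0.53  1.88 -0.43  1.37 -1.8 ]
B stand [ 0.47 -0.4   0.07] [ 0.25  0.64  0.54  1.77 -0.42  0.85  2.71]
B standhi [ 0.47 -0.4   0.22] [-0.03  0.57  0.97  1.67 -0.51  1.17  2.79]
B sh-0.150 [0.35 0.   0.05] [-0.52  0.27  0.47  2.4  -0.24  0.52  1.75]
B sh-0.0030 [0.5  0.01 0.05] [-0.36  0.47  0.34  2.06 -0.25  0.66  1.75]
B sh-0.0030.17 [0.5  0.01 0.03] [-0.31  0.43  0.27  2.2  -0.3   0.36  1.8 ]
B sh-0.150.17 [0.35 0.   0.03] [-0.47  0.25  0.4   2.53 -0.41  0.22  1.91]
B sh-0.150.17 [0.35 0.   0.16] [-0.78 -0.17  0.63  2.43  0.19  0.68  1.32]
B tr0.15 [0.22 0.32 0.14] [-1.11  0.07 -0.02  2.32  0.2   0.67  0.5 ]
B tr0.15 [0.22 0.32 0.07] [-1.13  0.22 -0.01  2.37  0.27  0.47  0.41]
B tr0 [0.23 0.32 0.08] [-0.98  0.24 -0.05  2.28  0.02  0.62  0.73]
B tr-0.15 [0.24 0.32 0.1 ] [-0.86  0.27 -0.08  2.17 -0.11  0.82  0.92]
B tr-0.35 [0.26 0.33 0.14] [-0.76  0.33 -0.08  2.   -0.2   1.11  1.06]
B tr-0.5 [0.28 0.33 0.17] [-0.7   0.41 -0.07  1.86 -0.24  1.31  1.12]
```

```bash
python3 - <<'E'
from h import *
import pickle
np.set_printoptions(precision=3,suppress=True)
C={}
robot.move_ptp([.40,0,.30],tool(.036)); C["shelf"]=robot.camera_info("wrist")
cv2.imwrite("pics/w1.png",robot.grab_frame("wrist")[:,:,::-1]); print(robot.get_state()["qpos"],robot.get_state()["time"])
robot.move_ptp([.469,-.396,.20],tool(.15)); C["stand"]=robot.camera_info("wrist")
cv2.imwrite("pics/w2.png",robot.grab_frame("wrist")[:,:,::-1]); s=robot.get_state();print(s["qpos"],s["time"],s["ee_pos"])
pickle.dump(C,open("C.pkl","wb"))
for n in("w1","w2"):
    a=cv2.imread(f"pics/{n}.png");a=cv2.resize(a,(768,576),interpolation=cv2.INTER_CUBIC);cv2.imwrite(f"pics/{n}b.png",a)
E
```

```text
[-0.714 -0.115  0.592  2.042  0.069  1.196  1.457] 2.3833
[ 0.383  0.436  0.351  1.678 -0.168  1.056  2.51 ] 4.0333 [ 0.47  -0.395  0.201]
```

View pics/w1b.png

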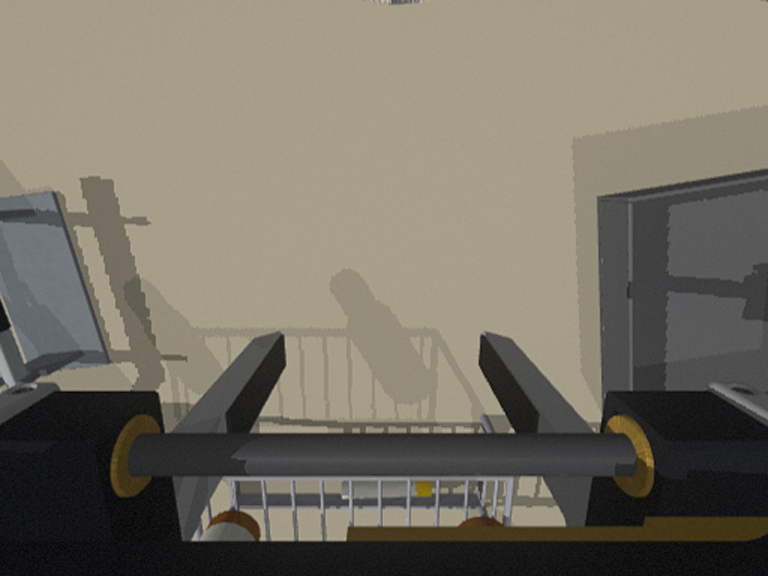

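View pics/w2b.png

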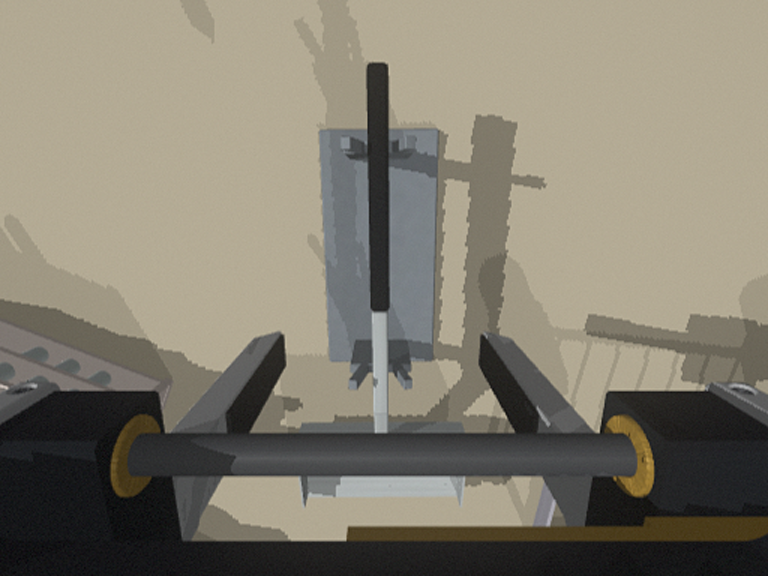

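w1: the gripper bar hides most of the shelf; the tube and its yellow cap show at about (390,490). w2: the handle end is at (377,63), the sleeve/aluminium edge at (380,311), and the plate corners are at (320,128), (439,128), (432,360) and (330,361), all in doubled ×1.5 pixels.

```bash
python3 - <<'E'
from h import *
import pickle
np.set_printoptions(precision=4,suppress=True)
C=pickle.load(open("C.pkl","rb"));c=cam("",C["stand"])
f=lambda u,z:onz("",(u[0]/1.5,u[1]/1.5),z,c)
e,j=f((377.5,64),.082),f((380,311),.082);print(e,j,np.linalg.norm(e-j),np.arctan2(*((j-e)[[1,0]])))
P=np.array([f(u,.006) for u in[(320,128),(439,128),(434,361),(328,361)]]);print(P[:,:2],P.mean(0),[np.linalg.norm(P[i]-P[i-1]) for i in range(4)],np.arctan2(*((P[3]+P[2]-P[0]-P[1])[[1,0]])))
c=cam("",C["shelf"])
# yellow cap and tube seen from front
for u in[(342,490),(432,488)]: print(f(u,.015))
E
```

```text
[ 0.3216 -0.4202  0.082 ] [ 0.4812 -0.3941  0.082 ] 0.16173030454081955 0.16216958353407399
[[ 0.3556 -0.464 ]
 [ 0.3405 -0.3666]
 [ 0.5465 -0.3317]
 [ 0.5621 -0.4327]] [ 0.4512 -0.3987  0.006 ] [np.float64(0.20891752698121674), np.float64(0.09848623006544154), np.float64(0.20892968241271734), np.float64(0.10215819031827601)] 0.1590910787983123
[ 0.7141 -0.04    0.015 ]
[0.7062 0.0795 0.015 ]
```

```bash
sed -i 's/^G=0.025/G=0.022/' h.py; cat >> h.py <<'E'
SG=np.array([.448,-.3994,.072]); SY=.160     # scoop_grip as it lay, stand yaw
HY=.035                                     # shelf yaw
def st(tag=""):
    s=robot.get_state();print(tag,"t%.1f"%s["time"],s["ee_pos"].round(4),"F",s["force"].round(1),"M",s["moment"].round(2),"op%.4f"%s["opening"],"gf%.1f"%s["grasp_force"]);return s
E
python3 - <<'E'
from h import *
g=SG+S(SY)@[G,0,0]
R=tool(SY)
robot.move_ptp(g+[0,0,.06],R); robot.move_linear(g,.08,R); robot.gripper_to(0.0); st("grip")
robot.move_linear(g+[0,0,.012],.05); st("up")
robot.move_linear(g+[0,0,.11],.12); st("lift")
robot.move_linear([.36,-.38,.18],.2)
y=.015+HY*(.36-.68)
robot.move_linear([.355,y,.18],.25,tool(HY)); st("front")
cv2.imwrite("pics/s2.png",robot.grab_frame("scene")[:,:,::-1]);cv2.imwrite("pics/t2.png",robot.grab_frame("top")[:,:,::-1])
h=robot.move_linear([.355,y,.056],.12); st("low")
h=robot.move_linear([.355,y,.042],.02,None,2.5); print(h); st("touch")
cv2.imwrite("pics/t3.png",robot.grab_frame("top")[:,:,::-1])
a=cv2.imread("pics/t3.png")[110:300,170:340];b=cv2.imread("pics/s2.png")[60:260,80:340]
a=cv2.resize(a,(510,570),interpolation=cv2.INTER_CUBIC);cv2.imwrite("pics/t3b.png",a)
E
```

```text
grip t6.5 [ 0.4697 -0.396   0.072 ] F [ 0.2 -1.1 -0.9] M [-0.03 -0.02 -0.07] op0.0140 gf30.0
up t6.9 [ 0.4699 -0.3959  0.0844] F [-0.2 -0.2 -2.9] M [ 0.04  0.13 -0.  ] op0.0138 gf30.0
lift t7.9 [ 0.4694 -0.3956  0.1812] F [-0.4 -0.1 -3.1] M [0.01 0.14 0.05] op0.0137 gf30.0
front t10.3 [0.355  0.0033 0.18  ] F [-0.3  0.4 -3.3] M [ 0.02  0.14 -0.04] op0.0140 gf30.0
low t11.5 [0.3553 0.0038 0.0564] F [ 0.4  1.1 -2.9] M [0.02 0.09 0.  ] op0.0140 gf30.0
True
touch t12.0 [0.355  0.0038 0.0494] F [ 1.5 -0.6 -0.1] M [ 0.06 -0.51 -0.01] op0.0139 gf30.0
```

View pics/t3b.png

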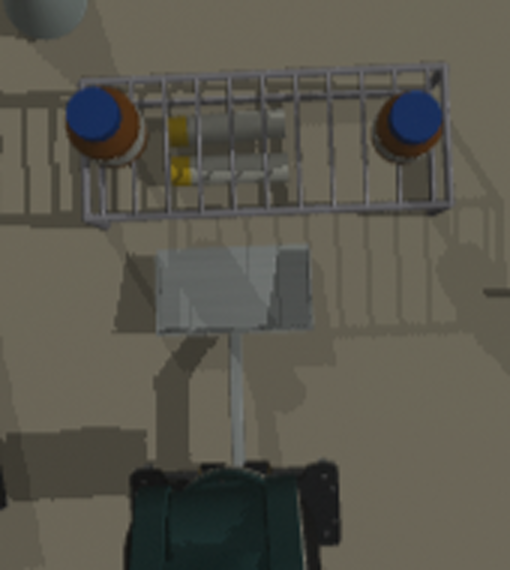

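The pan lies flat in front of the shelf: lip at crop row 246, columns 157–310. The tubes span columns 168–288, so I shift about 5 mm to the left. The touch height of 0.0494 confirms the scoop is level.

```bash
python3 - <<'E'
from h import *
print(onz("top",(247.7,192),.002), onz("top",(222.3,193),.02),onz("top",(273.3,192),.02))
u=S(HY)[:,0]; p0=np.array([.355,.0088,.0498]); R=tool(HY)
robot.move_linear(p0,.03,R)
P=lambda x:p0+u*(x-.355)/u[0]
robot.move_linear(P(.405),.1); st("in")
print(robot.move_linear(P(.470),.05,None,8)); st("mid")
print(robot.move_linear(P(.506),.03,None,6)); st("end")
a=robot.grab_frame("top")[:,:,::-1];cv2.imwrite("pics/t4.png",a)
b=robot.grab_frame("scene")[:,:,::-1];cv2.imwrite("pics/s4.png",b)
a=cv2.resize(a[120:200,185:325],(700,400),interpolation=cv2.INTER_CUBIC);cv2.imwrite("pics/t4b.png",a)
E
```

```text
[0.58187085 0.00970957 0.002     ] [0.57835921 0.08488389 0.02      ] [ 0.58087202 -0.06711934  0.02      ]
in t13.0 [0.4046 0.0105 0.0497] F [ 1.1 -0.1  0.5] M [ 0.04 -0.41  0.03] op0.0139 gf30.0
False
mid t14.4 [0.4701 0.0128 0.0499] F [-0.2 -0.6 -0.8] M [ 0.04 -0.26  0.03] op0.0139 gf30.0
True
end t15.4 [0.4998 0.0138 0.0495] F [-0.1  0.2  1.3] M [-0.   -0.34  0.03] op0.0134 gf30.0
```

View pics/t4b.png

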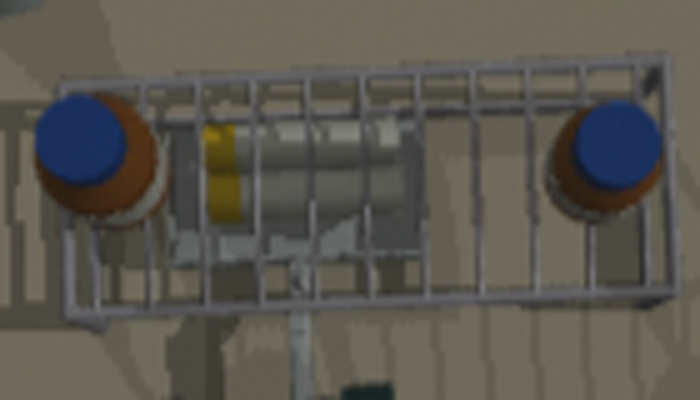

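Both tubes lie side by side in the pan, and the lip stopped against the back strip at the expected place (TCP x 0.4998). Next I tilt the nose up so the tubes roll against the back wall, then withdraw.

```bash
python3 - <<'E'
from h import *
u=S(HY)[:,0]
s=robot.get_state(); e=s["ee_pos"]
L=(.165,0,-.05)
b=e+S(HY)@(np.array(L)-[G,0,0])-.0015*u; b[2]=.0005
for k in (.25,.5,.75,1):
    robot.move_linear(tcp(b+[0,0,.016*k],HY,.14*k,L),.015,tool(HY,.14*k))
st("tilt"); robot.pause(.4)
p=tcp(b+[0,0,.016],HY,.14,L)
robot.move_linear(p-u*.165,.09); st("out")
a=robot.grab_frame("top")[:,:,::-1];cv2.imwrite("pics/t5.png",a)
b=robot.grab_frame("scene")[:,:,::-1];cv2.imwrite("pics/s5.png",b)
a=cv2.resize(a[120:220,185:325],(560,400),interpolation=cv2.INTER_CUBIC);cv2.imwrite("pics/t5b.png",a)
E
```

```text
tilt t16.6 [0.4926 0.0136 0.0461] F [ 0.  -0.5 -3.8] M [-0.01  0.54 -0.02] op0.0136 gf30.0
out t19.0 [0.3281 0.0078 0.0461] F [-0.8  0.5 -2.6] M [-0.01  0.48  0.01] op0.0138 gf30.0
```

View pics/t5b.png

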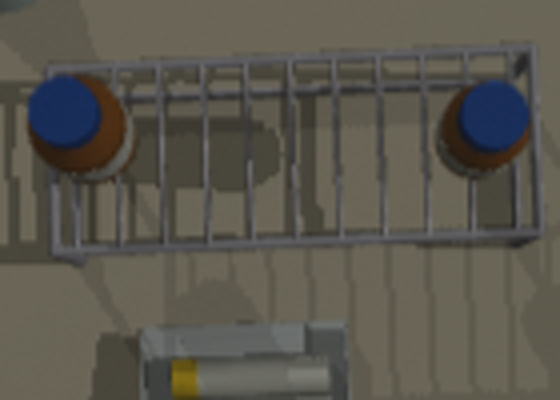

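The space under the shelf is empty, the bottles stand where they were, and a tube shows in the pan at the edge of the crop. I count the caps by colour before tipping, then carry the scoop to the tray.

```bash
cat >> h.py <<'E'
def caps(im):
    h=cv2.cvtColor(im,cv2.COLOR_RGB2HSV); m=cv2.inRange(h,(18,150,60),(32,255,255))
    n,_,s,c=cv2.connectedComponentsWithStats(m); return [(c[i].round(1).tolist(),int(s[i,4]),s[i,:4].tolist()) for i in range(1,n) if s[i,4]>8]
TC=np.array([.439,.364,0]); TY=.205
E
python3 - <<'E'
from h import *
print(caps(cv2.imread("pics/t5.png")[:,:,::-1]),caps(cv2.imread("pics/s5.png")[:,:,::-1]))
e=robot.get_state()["ee_pos"]
robot.move_linear([e[0]+.01,e[1],.165],.1,tool(HY,.14))
tx=S(TY)[:,0]; z=np.array([0,0,1.])
hi=tcp(TC+.01*tx+.13*z,TY,.14); print(hi)
robot.move_linear([.325,.17,.165],.13,tool(.11,.14)); 
robot.move_linear(hi,.13,tool(TY,.14)); st("hi")
a=robot.grab_frame("top");b=robot.grab_frame("scene");print(caps(a),caps(b));cv2.imwrite("pics/t6.png",a[:,:,::-1])
a=cv2.resize(a[150:384,40:260,::-1],None,fx=2.4,fy=2.4,interpolation=cv2.INTER_CUBIC);cv2.imwrite("pics/t6b.png",a)
for p,h in [(.14,.05),(0,.03),(-.1,.013)]: print(p,robot.ik(tcp(TC+.01*tx+h*z,TY,p),tool(TY,p)))
E
```

```text
[([231.1, 219.4], 119, [228, 210, 7, 20])] [([271.5, 184.2], 101, [269, 176, 6, 18])]
[0.22091769 0.31865615 0.14769497]
hi t23.4 [0.2212 0.3183 0.1477] F [-0.6  0.2 -2.9] M [-0.07  0.56 -0.02] op0.0138 gf30.0
[([101.7, 264.8], 142, [97, 254, 11, 22])] [([394.2, 142.3], 101, [389, 134, 11, 18])]
0.14 [-0.68947252  0.24900343 -0.48393638  2.35595467  0.46584114  0.52916066
  0.21990182]
0 [-0.58805575  0.2684291  -0.4923264   2.2724905   0.21091583  0.64200204
  0.54062932]
-0.1 [-0.5509391   0.30276731 -0.46857276  2.20815874  0.09464095  0.73389674
  0.69746621]
```

View pics/t6b.png

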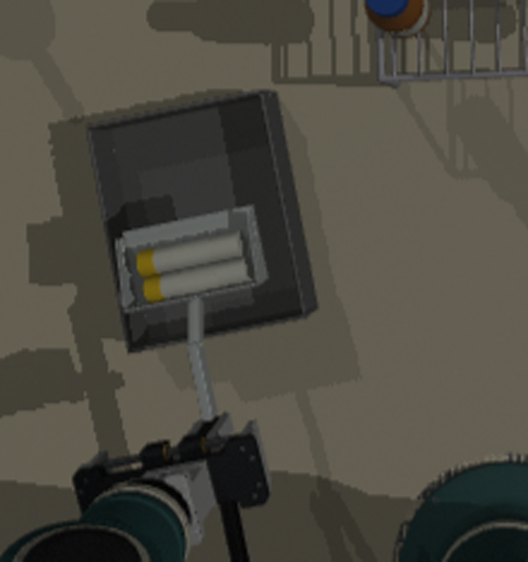

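The pan over the tray holds both tubes: caps at (147,262) and (152,289), and the pan's front edge from (118,240) to (254,207). I check the sideways position against the tray corners.

```bash
python3 - <<'E'
from h import *
f=lambda u,z:onz("top",(40+u[0]/2.4,150+u[1]/2.4),z)
T=np.array([f(u,.06) for u in[(88,128),(275,92),(317,308),(130,352)]]);print(T[:,:2].round(3),T.mean(0).round(4))
d=T[0]+T[1]-T[2]-T[3];print(np.arctan2(d[1],d[0]),[np.linalg.norm(T[i]-T[i-1]).round(3) for i in range(4)])
P=np.array([f(u,.15) for u in[(118,240),(254,207)]]);print(P.round(3),P.mean(0),S(TY).T@(P.mean(0)-TC))
E
```

```text
[[0.548 0.504]
 [0.591 0.277]
 [0.333 0.224]
 [0.28  0.449]] [0.4379 0.3636 0.06  ]
0.20109581690531153 [np.float64(0.274), np.float64(0.231), np.float64(0.263), np.float64(0.231)]
[[0.424 0.423 0.15 ]
 [0.46  0.272 0.15 ]] [0.44199124 0.34739008 0.15      ] [-0.00045263 -0.01687104  0.15      ]
```

```bash
python3 - <<'E'
from h import *
tx,ty,_=S(TY).T; z=np.array([0,0,1.]); base=TC+.01*tx+.009*ty
go=lambda p,h,v:robot.move_linear(tcp(base+h*z,TY,p),v,tool(TY,p))
go(.14,.09,.08); go(.14,.05,.08); st("low")
print(caps(robot.grab_frame("top")))
go(.05,.036,.06); go(-.06,.022,.06); st("a")
go(-.15,.014,.05); st("b"); go(-.25,.014,.06); go(-.4,.014,.06); st("c")
robot.pause(.3)
a=robot.grab_frame("top");b=robot.grab_frame("scene");print(caps(a),caps(b))
cv2.imwrite("pics/t7.png",a[:,:,::-1]);cv2.imwrite("pics/s7.png",b[:,:,::-1])
A=cv2.resize(a[170:310,60:200],(400,400));B=cv2.resize(b[110:250,310:450],(400,400))
cv2.imwrite("pics/m7.png",np.hstack([A,B])[:,:,::-1])
E
```

```text
low t24.8 [0.2191 0.3277 0.068 ] F [-0.2  0.4 -3. ] M [-0.06  0.42 -0.  ] op0.0134 gf30.0
[([110.5, 261.0], 124, [106, 251, 10, 21])]
a t25.5 [0.2273 0.3289 0.0853] F [-0.1  0.5 -0.3] M [ 0.17 -0.4   0.03] op0.0138 gf30.0
b t25.9 [0.2332 0.3302 0.097 ] F [ 1.  -0.1 -1.1] M [ 0.19 -0.6  -0.05] op0.0138 gf30.0
c t27.2 [0.2598 0.3359 0.1485] F [ 0.1 -0.1 -1.6] M [ 0.14 -0.57  0.01] op0.0139 gf30.0
[([103.5, 209.3], 119, [99, 200, 11, 20])] [([401.6, 201.4], 69, [397, 196, 11, 12])]
```

View pics/m7.png

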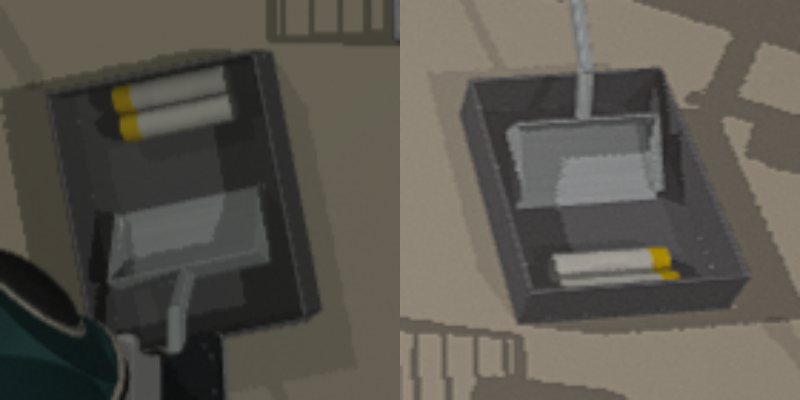

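Both tubes lie in the tray against its far wall. The moment suggests the lip rested lightly on the tray floor, so the scoop may have turned slightly in the grip. I lift out and check its pitch with a touch on the bench.

```bash
python3 - <<'E'
from h import *
e=robot.get_state()["ee_pos"]
robot.move_linear(e+[0,0,.03],.06); st("free"); robot.move_linear(e+[0,0,.10],.15)
robot.move_linear([.30,.25,.22],.2,tool(.1,0))
robot.move_linear([.355,.0,.18],.22,tool(HY,0)); st("front")
robot.move_linear([.355,0,.075],.15); st()
print(robot.move_linear([.355,0,.038],.03,None,2.5)); st("touch")
robot.move_linear([.355,0,.18],.15); a=robot.grab_frame("top"); cv2.imwrite("pics/t8.png",a[:,:,::-1]); print(caps(a))
E
```

```text
free t28.2 [0.2603 0.336  0.1788] F [-1.1 -0.7 -2.2] M [ 0.1  -0.48 -0.  ] op0.0134 gf30.0
front t30.8 [0.355  0.0008 0.18  ] F [ 0.8 -0.7 -1.6] M [ 0.03  0.17 -0.  ] op0.0137 gf30.0
 t31.7 [3.554e-01 2.000e-04 7.560e-02] F [-0.6  0.  -2.4] M [ 0.04  0.11 -0.03] op0.0135 gf30.0
True
touch t32.5 [0.3546 0.     0.05  ] F [ 0.1 -0.3 -0.6] M [ 0.03 -0.42  0.01] op0.0140 gf30.0
[([103.5, 209.1], 121, [99, 199, 11, 21])]
```

Touch at 0.050, so the scoop is still level and hasn't slipped. Back to the stand.

```bash
python3 - <<'E'
from h import *
g=SG+S(SY)@[G,0,0]
robot.move_linear([.36,-.38,.18],.22,tool(SY))
robot.move_linear([g[0],g[1],.182],.15)
robot.move_linear(g+[0,0,.025],.12); robot.pause(.3); st("above")
print(robot.move_linear(g+[0,0,-.001],.02,None,2.5)); st("set")
cv2.imwrite("pics/t9.png",robot.grab_frame("top")[:,:,::-1])
E
```

```text
above t37.5 [ 0.4699 -0.396   0.0975] F [-0.6 -0.1 -3. ] M [0.04 0.19 0.03] op0.0138 gf30.0
True
set t38.6 [ 0.4697 -0.3959  0.0722] F [0.3 0.8 6.8] M [ 0.11  0.33 -0.02] op0.0141 gf30.0
```

Seated at 0.0722, as expected. Release and check.

```bash
python3 - <<'E'
from h import *
robot.gripper_to(.06); robot.pause(.3); e=robot.get_state()["ee_pos"]
robot.move_linear(e+[0,0,.10],.1); robot.gripper_to(.09)
robot.move_linear([.36,-.25,.30],.2); robot.pause(.3); st()
a=robot.grab_frame("top");b=robot.grab_frame("scene");print(caps(a),caps(b))
cv2.imwrite("pics/t10.png",a[:,:,::-1])
A=cv2.resize(a[120:300,60:430],(740,360));B=cv2.resize(b[100:270,80:440],(720,340));B=cv2.copyMakeBorder(B,0,0,0,20,0)
m=np.vstack([A,B]);m=cv2.resize(m,(634,600));cv2.imwrite("pics/m10.png",m[:,:,::-1])
E
```

```text
t43.2 [ 0.36   -0.2501  0.2996] F [ 0.5  0.5 -0.1] M [ 0.02  0.04 -0.  ] op0.0896 gf0.0
[([103.5, 209.2], 120, [99, 200, 11, 20]), ([361.5, 312.6], 10, [357, 312, 10, 2])] [([176.0, 29.5], 21, [170, 29, 12, 3]), ([137.1, 39.6], 9, [134, 39, 7, 2]), ([401.6, 201.5], 70, [397, 196, 11, 12])]
```

View pics/m10.png

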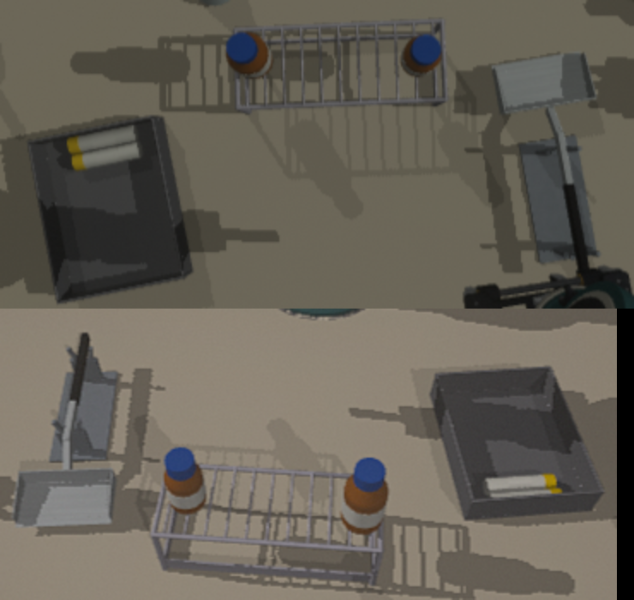

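The tubes are in the tray, the bottles are in place and the scoop lies in its stand. A quick pixel comparison with the first picture, then I hand in if it matches.

```bash
python3 - <<'E'
from h import *
f=lambda n:cv2.cvtColor(cv2.imread(n),cv2.COLOR_BGR2GRAY).astype(np.float32)
a,b=f("pics/top0.png"),f("pics/t10.png")
ok=True
for n,(y0,y1,x0,x1) in dict(pan=(155,192,345,410),handle=(192,245,375,400),botA=(130,170,188,218),botB=(130,170,292,320)).items():
    d,r=cv2.phaseCorrelate(a[y0:y1,x0:x1].copy(),b[y0:y1,x0:x1].copy(),cv2.createHanningWindow((x1-x0,y1-y0),cv2.CV_32F));print(n,np.round(d,2),round(r,2)); ok&=np.hypot(*d)<1.5
if ok: print(robot.sign_off())
E
```

```text
pan [-0.37  0.14] 0.97
handle [0.29 0.1 ] 1.05
botA [0.09 0.05] 1.0
botB [-0.03 -0.03] 0.95
the job is handed in; nothing more can be done
None
```

The job is done and handed in at about 43 s: both tubes are in the grey tray, moved only with the scoop, which is back in both notches of its stand and released, and the bottles have not moved.

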